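Reset the tripped power pack through its push-to-open hatch

ROBOT

A 7-joint arm with a two-finger parallel gripper is mounted at the origin on a cart in front of the work surface, level with it; the furniture and walls round the work are solid. World frame = base frame: x ahead of the robot, y to its left, z up, the work surface at z = 0. Lengths are in mm, angles in rad, forces in N, time in s.
With the tool pointing down it reaches from about 350 to 900 mm from the base axis. Payload 8.1 kg.
Tool frame: the origin (TCP) lies on the centre line of the jaws, within the pads' length; the fingertips stand nose_length ahead of it and the grasp point (between the pads) lies 3 mm ahead of it (nose_length is the distance from the TCP to the fingertips, in mm); z points along the fingers, y is the line along which they close (so a half turn about z gives the same grasp; the last joint's range is limited). The gripper opens to 92 mm and grips with 3 to 60 N. Pads are 19 mm wide; open, the fingers measure 130 mm over their backs; the gripper's body (75 mm by 190 mm) begins 47 mm behind the grasp point.
Start: joints at [-1.292, 0.434, 0.025, 1.573, -0.012, 1.134, -0.075], TCP at [232.897, 580, 248.742] pointing down, gripper open.
Joint ranges: [-2.62, 2.62], [-0.44, 2.09], [-1.27, 1.32], [0.08, 2.57], [-1.32, 4.46], [0.12, 2], [-2.74, 2.74]. Speed limits (rad/s): [2.22, 2.22, 3.01, 3.01, 3.14, 3.14, 3.14].

INTERFACE

Orientations are given as a unit quaternion [w, x, y, z].
In Python, from rig import * gives the robot as it stands.
- The arm moves only by the tool arm_command, never from a script. Its argument "increments" is a list that holds one entry, the list of rows, each a list of 7 numbers: the turn, a rotation vector about the tool's x, y, z in rad, then the shift along the tool's x, y, z in cm, then the opening in per cent of the stroke, from 0 (shut) to 100 (fully open). In form: [[[ax, ay, az, tx, ty, tz, hand], ...]]. A call has 1 to 20 rows; each row is the pose to reach, as a shift and turn from the pose commanded when the call began, along the tool's axes at that moment; what a row does not reach only later rows make up. A row lasts 1/10 s, in which the tool goes at most 50 mm and 8.59 degrees, less where a joint would pass 70% of its speed; a pose out of reach is approached as far as the arm can. A call with a gripper value outside its range is refused whole. The fingers move at their own pace and stop on an object; "newtons" is the grip in N (left out, the last holds). Time passes only in rows, so rows that repeat a pose let the fingers close. It gives the time, the measured TCP pose, the force, the opening and the grip force at its end, in the units of the state.
- sense(): the state, without advancing time (a new reading comes with each control period).
- get_image(name): name is "side" or "top"; returns the picture (480x640x3 uint8, red, green, blue); there is no depth.
- camera_info(name): a dict with "camera_matrix" (3x3 intrinsics, pixels), "rvec" (rotation vector, rad) and "tvec" (3), from world to camera coordinates, as OpenCV has them. Camera axes: x right, y down, z forward; pixel columns grow to the right and rows downward; lengths in mm; the calibration is good to about 2 mm. A picture is of the moment at which its call begins. camera_info takes no time and is no camera call.
- close_job(): hands the job in; it is judged then, once.
The state is a dict: "time_s": time; "joint_pos": joint angles; "qd": joint speeds; "joint_torque": joint torques, N m; "tcp_pos": TCP position; "ee_rot": TCP orientation; "ft_force": force on the tool from outside, world axes, zero at the start; "moment": the same for the moment, N m; "width": opening from 0.0 (shut) to 1.0 (fully open); "finger_force": force on a finger pad.
Only numpy, scipy, OpenCV 4.12 (cv2) and the standard library are available. Lean on these libraries where they do the work, as an engineer would, in place of code of your own. Each camera call takes 0.05 s, during which the arm holds its last target. There are 200 camera calls.

TASK

The heat gun has tripped the power pack. Press its orange hatch once at the ribbed thumb pad, all the way in, and let go so that it springs open by itself; watch it stand open untouched for a good second to be sure that it has not latched again, then push the red breaker toggle under it over to the hinge side, where it snaps on, and draw clear with the hatch left open. Do it all with the fingertips, without force, and do not pick up or shove the tape, the tub or the clamp standing round it.

Things in the scene. Friction and masses are not known exactly. Their poses are not given: they have to be found in the camera images.
- power_pack: portable power pack, grey and black plastic with an orange trim line, 160 (x) x 250 (y) x 110 mm high, does not move; carrying bars 26 mm out at both y ends. Origin: centre of its underside; -x its front with two round sockets, +y its left (seen from the robot), z up. Black deck on top at z = 110 mm, with the orange hatch on its left half and the toggle under it.
- hatch (a joint): orange domed hatch 100 x 100 mm, top 28 mm above the deck; hinge line along the pack's y axis at its x 46, y 56 (middle), z 119 mm. Rad: 0 shut and latched; -0.07 pressed in to the stop (6 mm at the pad; 2 to 3 N up to the stop); 1.85 open, leaning back past upright. Push-push latch: pressed to the stop and let go it swings open in 1.5 s and stays; a shallower press does nothing; pressing it when open latches it again.
- press_pad (a point): centre of the top of the black ribbed thumb pad (24 x 44 mm) at the front edge of the hatch, 84 mm in front of the hinge line; moves with the hatch. When shut it lies 29 mm above the deck.
- toggle (a joint): red breaker toggle under the hatch, angle in rad: 0 = tripped, leaning 0.45 rad to the pack's front (-x); 0.9 = on, leaning 0.45 rad to the hinge side (+x). It snaps over its dead centre at 0.45 and stays at either end; it takes about 2 N at the tip.
- toggle_tip (a point): middle of the top edge of the toggle, a ribbed red paddle in a white module, 25 mm wide (y), 7 thick, 26 long, pivot line along the pack's y axis at its x -4, y 56, z 102 mm. When tripped the tip stands 15 mm above the deck; it travels 23 mm in +x. Round it a well 54 x 68 mm, 14 deep, and round that on the deck a rubber rim 84 (x) x 88 (y) mm, 4 mm high.
- tape_roll: roll of masking tape, 97 mm across, 25 mm high, lying loose on the free right half of the deck; origin at the centre of its underside
- filler_tub: white tub of filler, 72 mm across, 68 mm high, standing loose on the bench to the left of the pack; origin at the centre of its underside
- clamp: wooden spring clamp, 34 x 142 mm, 20 mm high, lying loose on the bench to the right of the pack; origin at the centre of its underside

How it is judged (in metres and radians):
On the way, in this order (a step that is already met when the one before it is completed fails the run):
1. the hatch is pressed in to its stop with the fingers (value of joint hatch below -0.05 rad and contact force between the fingers and power_pack above 1 N), for 0.02 s.
2. the hatch has sprung open and stands open for a second, nothing of the pack touched, the toggle still tripped (value of joint hatch above 1.5 rad and value of joint toggle below 0.3 rad and contact force between each of the arm, the fingers and power_pack below 0.3 N), for 1 s.
3. the toggle has been pushed over to on (value of joint toggle above 0.8 rad and value of joint hatch above 1.5 rad), for 0.2 s.
At the end, for the whole second after the job is handed in: The hatch stands open (beyond 1.5 rad) at rest, the toggle is on (beyond 0.8 rad), and the tape, the tub and the clamp are within 20 mm of where they were (all of step 3 and not (velocity of joint hatch above 0.05 rad/s) and velocity of joint hatch above -0.05 rad/s and distance of each of tape_roll, filler_tub, clamp from where it was at the start of the episode below 0.02 m); the robot touches nothing.
It fails at once if the popped hatch is pushed back down (closing at over 0.25 rad/s while 0.12 to 1.6 rad open) (value of joint hatch between 0.12 and 1.6 rad and velocity of joint hatch below -0.25 rad/s).
It fails at once if the pack is pressed with force (over 40 N) (contact force between any of the fingers, the arm and power_pack above 40 N).
It fails at once if the tape, the tub or the clamp is picked up or shoved (moved more than 20 mm) (distance of any of tape_roll, filler_tub, clamp from where it was at the start of the episode above 0.02 m).
It also fails if it takes over 38 s, if anything falls off the work surface, if the arm or the gripper's body presses on something with over 40 N, if the wrist force passes 120 N, or if a joint passes its speed limit or range.

## Working session

There is one attempt and no reset: what is moved stays moved. The work goes in short steps, Python scripts to look and compute and a tool call to move; the robot and the scene stay as the last step left them, time stands still between calls to the robot, and variables do not carry over. Pictures are saved under pics/ and viewed, at most 10 in all, crops included, and the job is handed in when it is done.

Besides the shell and the picture viewer there is one more tool, called after "Emit:" as name(argument=value, ...) on one line, values as JSON. arm_command: Moves the arm, as the interface text tells. Its arguments: {"type":"object","properties":{"increments":{"type":"array","items":{"type":"array","items":{"type":"array","items":{"type":"number"}}}},"newtons":{"type":"number"}},"required":["increments"]}

```bash
mkdir -p pics; ls
python3 - <<'E'
from rig import *
import cv2
s=sense();print({k:s[k] for k in('time_s','tcp_pos','ee_rot','ft_force','width')})
for n in('side','top'):
    cv2.imwrite(f'pics/{n}0.png',get_image(n)[:,:,::-1]);c=camera_info(n);print(n,c)
E
```

```text
pics
{'time_s': 0.0, 'tcp_pos': array([232.77107939, 579.50222089, 247.92056101]), 'ee_rot': array([-5.17434390e-05,  1.89779038e-01,  9.81826485e-01, -8.16687327e-04]), 'ft_force': array([-0.18301101, -0.12738963, -0.26438165]), 'width': 1.0008764537841954}
side {'camera_matrix': array([[515.42479406,   0.        , 316.64014853],
       [  0.        , 515.42479406, 239.03694669],
       [  0.        ,   0.        ,   1.        ]]), 'rvec': array([ 0.53101767, -2.80853844,  0.93209058]), 'tvec': array([601.18791533, 309.37596621, 804.09236216])}
top {'camera_matrix': array([[478.33182971,   0.        , 314.73054042],
       [  0.        , 478.33182971, 233.93188478],
       [  0.        ,   0.        ,   1.        ]]), 'rvec': array([ 2.14161552, -2.17041807,  0.07682281]), 'tvec': array([-46.48728045, 655.51215027, 883.04162876])}
```

View pics/top0.png

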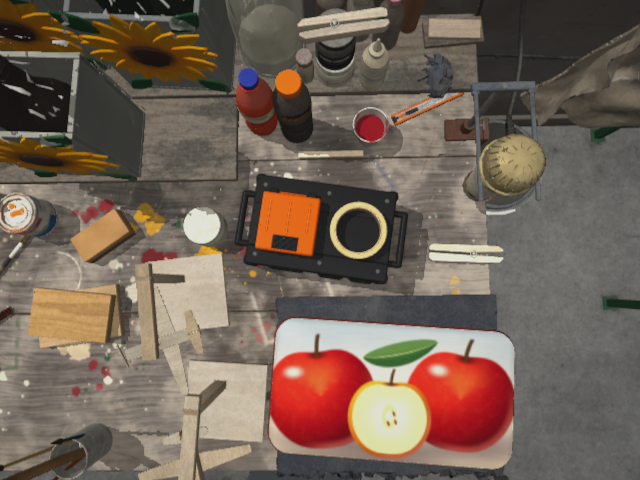

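View pics/side0.png

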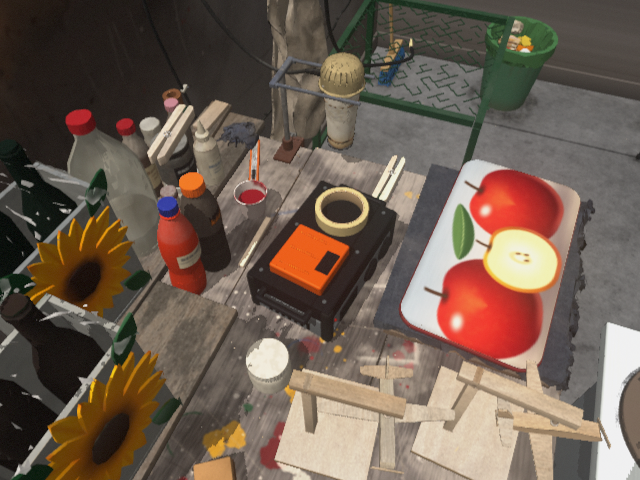

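The top view shows the pack at about px (325,228), with the hatch at (288,224), its black pad at (284,242), the tape at (358,230), the tub at (202,225) and the clamp at (466,253). The side view shows the same with the pad at about (327,263). The arm is out of both pictures.

```bash
cat > h.py <<'E'
import numpy as np, cv2
from rig import *
def ray(n,p):
    c=camera_info(n);R=cv2.Rodrigues(c['rvec'])[0];K=c['camera_matrix']
    return -R.T@c['tvec'], R.T@np.linalg.solve(K,[p[0],p[1],1.])
def onz(n,p,z):
    o,d=ray(n,p);return o+d*(z-o[2])/d[2]
def tri(p,q):
    P=[];
    for n in('side','top'):
        c=camera_info(n);P.append(c['camera_matrix']@np.c_[cv2.Rodrigues(c['rvec'])[0],c['tvec']])
    X=cv2.triangulatePoints(P[0],P[1],np.float64(p),np.float64(q)).ravel();return X[:3]/X[3]
def orange(im):
    h=cv2.cvtColor(im,cv2.COLOR_RGB2HSV)
    return cv2.inRange(h,(5,190,120),(16,255,255))
E
python3 - <<'E'
from h import *
pads={}
for n,c0 in(('side',(310,258)),('top',(288,224))):
    im=cv2.imread(f'pics/{n}0.png')[:,:,::-1].copy()
    m=orange(im);cs,_=cv2.findContours(m,cv2.RETR_EXTERNAL,cv2.CHAIN_APPROX_NONE)
    c=[c for c in cs if cv2.contourArea(c)>500 and cv2.pointPolygonTest(cv2.convexHull(c),c0,False)>=0][0]
    h=cv2.convexHull(c);f=np.zeros_like(m);cv2.fillPoly(f,[h],255);f=cv2.erode(f,np.ones((5,5)))
    d=((im.max(2)<70)&(f>0)).astype(np.uint8)
    k,l,st,ce=cv2.connectedComponentsWithStats(d);i=1+st[1:,4].argmax();pads[n]=ce[i]
    r=cv2.minAreaRect(h);b=cv2.boxPoints(r);print(n,'hatch',r,'pad',st[i],ce[i],'z139',onz(n,ce[i],139))
    if n=='top':
        print(np.array([onz(n,p,130)for p in b]).round(1))
        pr=cv2.minAreaRect(np.argwhere(l==i)[:,::-1].astype(np.float32));print(pr)
        print('pad box',np.array([onz(n,p,139)for p in cv2.boxPoints(pr)]).round(1))
        for nm,p,z in(('tape',(358,230),135),('tub',(202,225),68),('clamp',(466,253),20),('packc',[ (0,0)],0)):
            if nm!='packc':print(nm,onz(n,p,z).round(0))
        for p in((260,176),(397,193),(388,283),(246,265)):print('deck corner',onz(n,p,110).round(0))
print('tri',tri(pads['side'],pads['top']))
E
```

```text
side hatch ((308.0, 257.5000305175781), (63.951541900634766, 57.24333572387695), 26.56505012512207) pad [316 252  23  23 269] [326.90334572 262.57992565] z139 [630.16257099  -8.84353422 139.        ]
top hatch ((287.3199768066406, 222.260009765625), (58.40702438354492, 59.82123947143555), 8.130102157592773) pad [272 235  26  16 309] [284.38511327 242.48543689] z139 [630.29999098  -6.85051655 139.        ]
[[622.8  45.8 130. ]
 [725.2  31.2 130. ]
 [709.1 -68.7 130. ]
 [607.3 -52.9 130. ]]
((284.3699951171875, 242.40997314453125), (24.324474334716797, 12.586501121520996), 8.130102157592773)
pad box [[623.1  15.1 139. ]
 [644.2  12.  139. ]
 [637.8 -28.8 139. ]
 [616.7 -25.6 139. ]]
tape [ 650. -132.  135.]
tub [671. 153.  68.]
clamp [ 615. -344.   20.]
deck corner [752.  39. 110.]
deck corner [ 717. -203.  110.]
deck corner [ 560. -183.  110.]
deck corner [594.  63. 110.]
tri [629.78656978  -7.15835141 141.58734906]
```

```bash
cat >> h.py <<'E'
from scipy.spatial.transform import Rotation as Ro
PAD=np.array([630.,-7.5,139]); YAW=-0.143
ex=np.array([np.cos(YAW),np.sin(YAW),0]);ey=np.array([-ex[1],ex[0],0])
W=lambda x,y,z: PAD+(x+38)*ex+(y-56)*ey+np.array([0,0,z-139.])   # pack coords (z world) -> world
def tool(): 
    s=sense();q=s['ee_rot'];return s,Ro.from_quat([q[1],q[2],q[3],q[0]])
def delta(target):
    """shift in tool axes (cm) and turn for tool y along pack y, pointing down"""
    s,R=tool();G=Ro.from_matrix(np.c_[-ex,ey,[0,0,-1]])
    return (R.inv().apply(target-s['tcp_pos'])/10).round(2),(R.inv()*G).as_rotvec().round(3)
E
python3 - <<'E'
import rig
from h import *
print([k for k in dir(rig) if not k.startswith('_')], getattr(rig,'nose_length',None))
print(delta(W(-38,56,230)),delta(W(-38,56,350)))
for p in((233,580,248),(430,286,150)):
    c=camera_info('top');print(cv2.projectPoints(np.float64([p]),c['rvec'],c['tvec'],c['camera_matrix'],None)[0].ravel())
E
```

```text
['PlanningError', 'camera_info', 'close_job', 'get_image', 'nose_length', 'sense'] 22.0
(array([-58.74, -39.67,   1.87]), array([-0.001, -0.   , -0.239])) (array([-58.74, -39.69, -10.13]), array([-0.001, -0.   , -0.239]))
[-135.37794153  522.17731731]
[106.42582219 366.11042572]
```

Emit:
arm_command(increments=[[[0, 0, 0, 0, 0, -5, 0], [0, 0, 0, -3, -2, -10, 0], [0, 0, -0.05, -7, -4.5, -10, 0], [0, 0, -0.1, -11, -7.5, -10, 0], [0, 0, -0.15, -15, -10, -10, 0], [0, 0, -0.2, -19, -13, -10, 0], [0, 0, -0.239, -23, -15.5, -10, 0], [0, 0, -0.239, -27, -18, -10, 0], [0, 0, -0.239, -31, -21, -10, 0], [0, 0, -0.239, -35, -23.5, -10, 0], [0, 0, -0.239, -39, -26.5, -10, 0], [0, 0, -0.239, -43, -29, -10, 0], [0, 0, -0.239, -47, -32, -10, 0], [0, 0, -0.239, -51, -34.5, -10, 0], [0, 0, -0.239, -55, -37, -9, 0], [0, 0, -0.239, -58.7, -39.7, -7, 0], [0, 0, -0.239, -58.7, -39.7, -5, 0], [0, 0, -0.239, -58.7, -39.7, -3, 0], [0, 0, -0.239, -58.7, -39.7, -3, 0], [0, 0, -0.239, -58.7, -39.7, -3, 0]]], newtons=5)

```text
time_s: 2.1
tcp_pos: [629.5, -6.9, 278.8]
ee_rot: [-0.0, 0.071, 0.997, -0.0]
ft_force: [-1.0, 0.4, -0.1]
width: 0.004
finger_force: 0.0
```

Run:
```python
from h import *
a=get_image('side');b=get_image('top')
cv2.imwrite('pics/c1.png',np.hstack([a[120:420,150:550],b[100:400,150:550]])[:,:,::-1])
print(delta(W(-38,56,139+22)),sense()['ft_force'])
```

```text
(array([ 0.03, -0.07, 11.9 ]), array([0.   , 0.002, 0.001])) [-0.17401962  0.09429801  0.24987702]
```

View pics/c1.png

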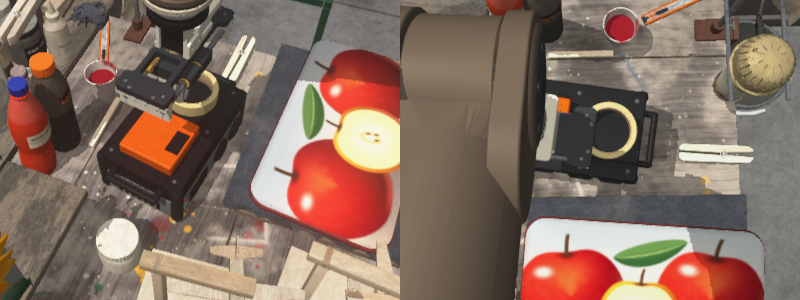

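The side crop shows the closed fingers above the hatch, at about crop (150,108), with the pad free at (178,140). The top crop is mostly hidden by the arm. Going down to just above the pad.

Emit:
arm_command(increments=[[[0, 0, 0, 0, 0, 3, 0], [0, 0, 0, 0, 0, 6, 0], [0, 0, 0, 0, 0, 9, 0], [0, 0, 0, 0, 0, 10.5, 0], [0, 0, 0, 0, 0, 11.1, 0], [0, 0, 0, 0, 0, 11.4, 0], [0, 0, 0, 0, 0, 11.4, 0], [0, 0, 0, 0, 0, 11.4, 0]]])

```text
time_s: 3.0
tcp_pos: [630.4, -7.1, 166.0]
ee_rot: [0.001, 0.071, 0.997, 0.0]
ft_force: [0.4, 0.2, 0.7]
width: 0.004
finger_force: 0.0
```

Emit:
arm_command(increments=[[[0, 0, 0, 0, 0, 0.2, 0], [0, 0, 0, 0, 0, 0.4, 0], [0, 0, 0, 0, 0, 0.6, 0], [0, 0, 0, 0, 0, 0.7, 0], [0, 0, 0, 0, 0, 0.8, 0], [0, 0, 0, 0, 0, 0.8, 0]]])

```text
time_s: 3.6
tcp_pos: [629.6, -7.1, 156.6]
ee_rot: [-0.0, 0.071, 0.997, 0.0]
ft_force: [-1.5, 0.1, 1.7]
width: 0.005
finger_force: 1.0
```

Emit:
arm_command(increments=[[[0, 0, 0, 0, 0, 0.1, 0], [0, 0, 0, 0, 0, 0.2, 0], [0, 0, 0, 0, 0, 0.3, 0], [0, 0, 0, 0, 0, 0.3, 0]]])

```text
time_s: 4.0
tcp_pos: [629.6, -7.2, 154.1]
ee_rot: [0.0, 0.071, 0.997, 0.0]
ft_force: [-4.3, 0.3, 7.0]
width: 0.004
finger_force: 3.4
```

Emit:
arm_command(increments=[[[0, 0, 0, 0, 0, 0.1, 0], [0, 0, 0, 0, 0, 0.1, 0]]])

```text
time_s: 4.2
tcp_pos: [629.6, -7.2, 153.5]
ee_rot: [0.0, 0.071, 0.997, 0.0]
ft_force: [-5.4, 0.8, 12.0]
width: 0.004
finger_force: 5.7
```

Force rose to 12 N, so it is at the stop. Letting go and moving up and to the front.

Emit:
arm_command(increments=[[[0, 0, 0, 0, 0, -3, 0], [0, 0, 0, 3.5, 0, -6, 0], [0, 0, 0, 7.5, 0, -8, 0], [0, 0, 0, 11, 0, -10, 0], [0, 0, 0, 14, 0, -11, 0], [0, 0, 0, 15, 0, -12, 0], [0, 0, 0, 15, 0, -12, 0], [0, 0, 0, 15, 0, -12, 0], [0, 0, 0, 15, 0, -12, 0], [0, 0, 0, 15, 0, -12, 0], [0, 0, 0, 15, 0, -12, 0], [0, 0, 0, 15, 0, -12, 0], [0, 0, 0, 15, 0, -12, 0], [0, 0, 0, 15, 0, -12, 0], [0, 0, 0, 15, 0, -12, 0], [0, 0, 0, 15, 0, -12, 0], [0, 0, 0, 15, 0, -12, 0], [0, 0, 0, 15, 0, -12, 0], [0, 0, 0, 15, 0, -12, 0], [0, 0, 0, 15, 0, -12, 0]]])

```text
time_s: 6.2
tcp_pos: [481.2, 14.2, 272.8]
ee_rot: [0.0, 0.071, 0.997, 0.0]
ft_force: [0.3, -0.1, -0.5]
width: 0.007
finger_force: 0.0
```

Emit:
arm_command(increments=[[[0, 0, 0, 0, 0, 0, 0], [0, 0, 0, 0, 0, 0, 0], [0, 0, 0, 0, 0, 0, 0], [0, 0, 0, 0, 0, 0, 0], [0, 0, 0, 0, 0, 0, 0], [0, 0, 0, 0, 0, 0, 0], [0, 0, 0, 0, 0, 0, 0], [0, 0, 0, 0, 0, 0, 0], [0, 0, 0, 0, 0, 0, 0], [0, 0, 0, 0, 0, 0, 0]]])

```text
time_s: 7.2
tcp_pos: [481.2, 14.2, 272.7]
ee_rot: [0.0, 0.071, 0.997, 0.0]
ft_force: [0.6, 0.9, -0.2]
width: 0.01
finger_force: 0.0
```

Run:
```python
from h import *
a=get_image('side');b=get_image('top')
cv2.imwrite('pics/c2.png',np.hstack([a[120:420,150:550],b[100:400,150:550]])[:,:,::-1])
cv2.imwrite('pics/side2.png',a[:,:,::-1]);cv2.imwrite('pics/top2.png',b[:,:,::-1])
```

```text
(no output)
```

View pics/c2.png

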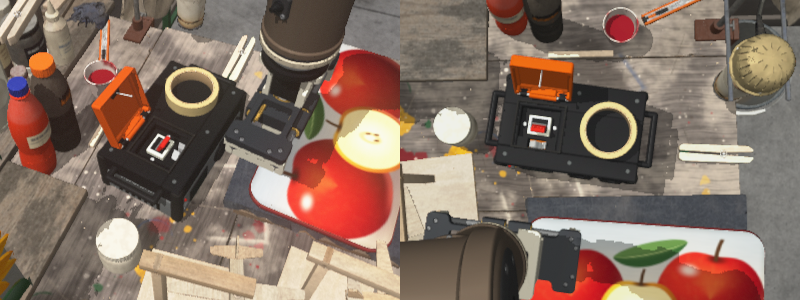

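The hatch stands open (side crop (118,105), top crop (548,78)). The red toggle is in its white module at side crop (166,142) and top crop (540,127). The arm is clear and the tape, tub and clamp are unmoved. Now measuring the toggle.

Run:
```python
from h import *
out={}
for n,(x0,x1,y0,y1) in(('side',(295,345,240,290)),('top',(270,310,210,245))):
    im=cv2.imread(f'pics/{n}2.png')[:,:,::-1].copy()
    h=cv2.cvtColor(im,cv2.COLOR_RGB2HSV);m=cv2.inRange(h,(0,150,90),(4,255,255))|cv2.inRange(h,(174,150,90),(180,255,255))
    k=np.zeros_like(m);k[y0:y1,x0:x1]=m[y0:y1,x0:x1]
    p=np.argwhere(k)[:,::-1].astype(np.float32);r=cv2.minAreaRect(p);out[n]=p.mean(0)
    print(n,len(p),r,p.mean(0),'plane120',onz(n,p.mean(0),120).round(1))
T=tri(out['side'],out['top']);print('tri',T.round(1))
v=T-W(0,0,0);print('in pack',v@ex,v@ey,T[2],'expected tip',W(-15.3,56,125))
# start: finger centre at pack x -42, tip z 117 -> TCP z 139
print('hover',delta(W(-48,56,139+60)),'pre',delta(W(-48,56,139)),'end',delta(W(-4,56,139)))
cv2.imwrite('pics/z.png',cv2.resize(np.hstack([cv2.imread('pics/side2.png')[225:305,280:360],cv2.imread('pics/top2.png')[190:270,250:330]]),None,fx=5,fy=5,interpolation=cv2.INTER_CUBIC))
```

```text
side 86 ((313.17999267578125, 263.760009765625), (5.199999809265137, 17.400001525878906), 36.86989974975586) [313.13953 263.53488] plane120 [655.8 -10.8 120. ]
top 94 ((287.91998291015625, 228.05999755859375), (14.000715255737305, 6.646804332733154), 8.130102157592773) [287.93616 228.06383] plane120 [656.9 -11.4 120. ]
tri [656.5 -11.4 118.9]
in pack -11.197166938822589 55.897766475996946 118.86333189380204 expected tip [652.46829909 -10.73504806 125.        ]
hover (array([-14.04,  -0.03,   7.37]), array([0., 0., 0.])) pre (array([-14.04,  -0.03,  13.37]), array([0., 0., 0.])) end (array([-18.44,  -0.03,  13.37]), array([0., 0., 0.]))
```

View pics/z.png

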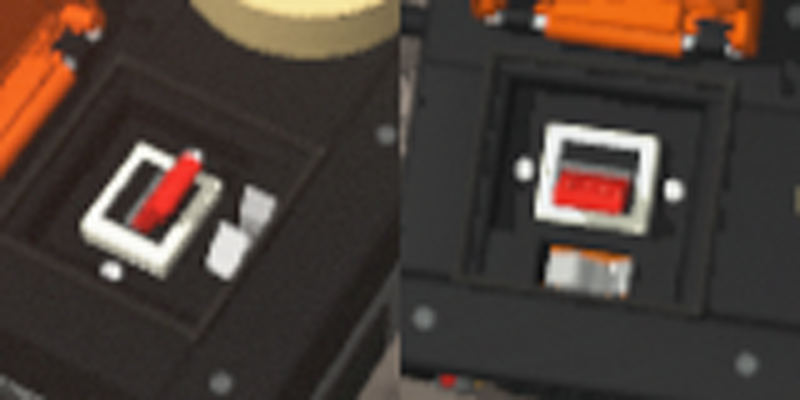

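The enlargement shows the tripped toggle in its white frame, side part (168,190) and top part (592,190). A small bright catch sits in front of it, side part (243,228) and top part (588,270). I need that catch's height before choosing how low to go.

Run:
```python
from h import *
S=lambda x,y:(280+x/5,225+y/5); T=lambda x,y:(250+(x-400)/5,190+y/5)
for a,b in((S(230,250),T(570,268)),(S(258,205),T(612,272)),(S(243,228),T(588,270))):
    X=tri(a,b);v=X-W(0,0,0);print((v@ex).round(1),(v@ey).round(1),X[2].round(1))
```

```text
-38.3 60.0 109.3
-39.2 44.1 116.9
-38.9 53.0 114.1
```

Emit:
arm_command(increments=[[[0, 0, 0, -3, 0, 2, 0], [0, 0, 0, -6, 0, 4, 0], [0, 0, 0, -9, 0, 6, 0], [0, 0, 0, -12, 0, 8, 0], [0, 0, 0, -13.8, 0, 10, 0], [0, 0, 0, -13.8, 0, 12, 0], [0, 0, 0, -13.8, 0, 12.7, 0], [0, 0, 0, -13.8, 0, 13.1, 0], [0, 0, 0, -13.8, 0, 13.1, 0], [0, 0, 0, -13.8, 0, 13.1, 0]]])

```text
time_s: 8.3
tcp_pos: [618.1, -5.3, 142.9]
ee_rot: [0.001, 0.071, 0.997, 0.0]
ft_force: [-0.8, -0.3, -0.4]
width: 0.007
finger_force: 0.0
```

Emit:
arm_command(increments=[[[0, 0, 0, -0.5, 0, 0.1, 0], [0, 0, 0, -1, 0, 0.1, 0], [0, 0, 0, -1.4, 0, 0.1, 0], [0, 0, 0, -1.8, 0, 0.1, 0], [0, 0, 0, -2.2, 0, 0.1, 0], [0, 0, 0, -2.5, 0, 0.1, 0], [0, 0, 0, -2.8, 0, 0.1, 0], [0, 0, 0, -3.1, 0, 0.1, 0], [0, 0, 0, -3.4, 0, 0.1, 0], [0, 0, 0, -3.7, 0, 0.1, 0], [0, 0, 0, -4, 0, 0.1, 0], [0, 0, 0, -4.3, 0, 0.1, 0], [0, 0, 0, -4.5, 0, 0.1, 0], [0, 0, 0, -4.5, 0, 0.1, 0]]])

```text
time_s: 9.7
tcp_pos: [659.5, -11.4, 140.1]
ee_rot: [-0.003, 0.071, 0.997, 0.0]
ft_force: [-11.5, 1.6, 7.1]
width: 0.004
finger_force: 7.1
```

The −x and upward force fits the toggle lying on its end stop. Drawing back and clear, then looking.

Emit:
arm_command(increments=[[[0, 0, 0, 0.6, 0, -0.3, 0], [0, 0, 0, 1.5, 0, -1, 0], [0, 0, 0, 3.5, 0, -3, 0], [0, 0, 0, 7, 0, -6, 0], [0, 0, 0, 11, 0, -9, 0], [0, 0, 0, 15, 0, -12, 0], [0, 0, 0, 18, 0, -13, 0], [0, 0, 0, 18, 0, -13, 0], [0, 0, 0, 18, 0, -13, 0], [0, 0, 0, 18, 0, -13, 0]]])

```text
time_s: 10.7
tcp_pos: [484.8, 13.7, 270.8]
ee_rot: [0.0, 0.071, 0.997, 0.0]
ft_force: [0.1, -0.0, -0.7]
width: 0.006
finger_force: 0.0
```

Run:
```python
from h import *
a=get_image('side');b=get_image('top')
cv2.imwrite('pics/z2.png',np.vstack([np.hstack([a[120:420,150:550],b[100:400,150:550]]),cv2.resize(np.hstack([a[225:305,280:360],b[190:270,250:330]]),(600,300),interpolation=cv2.INTER_CUBIC)[:, :].copy() if 0 else cv2.copyMakeBorder(cv2.resize(np.hstack([a[225:305,280:360],b[190:270,250:330]]),(600,300),interpolation=cv2.INTER_CUBIC),0,0,0,200,cv2.BORDER_CONSTANT)])[:,:,::-1])
s=sense();print(s['time_s'],s['tcp_pos'],s['ft_force'])
```

```text
10.8 [484.73223456  13.56144864 270.25441934] [-0.14724068 -0.66024165 -0.04832572]
```

View pics/z2.png

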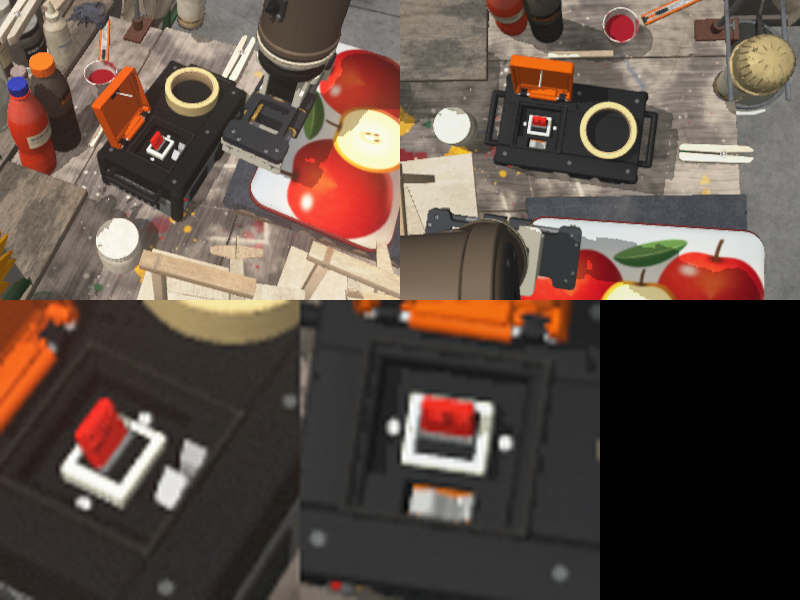

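The red toggle now leans to the hinge side (lower left panel (100,432), lower right panel (447,413)). The hatch is open at (122,105), the arm is clear, and the tape, tub and clamp are where they were. Handing in.

```bash
python3 -c "
from rig import *
print(close_job())"
```

```text
the job is handed in; nothing more can be done
None
```

The job is handed in at about 11 s on the robot's clock. The hatch was pressed once and sprang open untouched, the breaker toggle is on, and the arm is clear with the tape, tub and clamp unmoved in the last pictures; the hand-in gave back no verdict.

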